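Clamp the slide box on the shaker with its cam lever

TASK

Push the blue slide box fully home against the back stop of the shaker, under the clamp bar. Then turn the black adjuster nut clockwise until the red cam lever meets firm resistance about halfway through its swing, and close the lever fully, so that the box is held tight. Leave the things standing around it alone.

Things in the scene. Friction and masses are not known exactly. Their poses are not given: they have to be found in the camera images.
- shaker: Low bench shaker, fixed: grey housing, white platform 110 mm (its x) by 250 mm (its y), platform top 44 mm above the bench. Its x points away from the robot, y left, z up; it stands turned by up to 0.12 rad. Origin: on the bench under the point where the slide box's centre is when home; the housing reaches from x = -62 to +48 mm. A clamp (bar, nut, red lever, pad) stands over the platform.
- stop (a point): Middle of the back stop's front face, at the platform's surface (x = +21 mm in the shaker's frame). The aluminium stop is 170 mm long and 22 mm tall. A black rubber mat, 1.5 to 4 mm thick, lies on the platform in front of it.
- slide_box: Dark blue closed slide box, 130 x 42 x 32 mm, about 0.35 kg, loose on the mat; origin at the centre of its underside, its long axis (its x) along the shaker's y. It begins 18 to 32 mm short of home, its front long side sticking out toward the robot from under the bar: push it there, 8 mm or more above the mat. Home: back long side flat on the stop; up to 25 mm off-centre in y is fine.
- box_top (a point): Centre of the box's top face, 32 mm above its underside.
- bar_face (a point): Fixed to the bar, 8.5 mm under it: lower face of the clamp pad while the lever is fully open. Its height above box_top (box home) is the free gap. The lever first resists firmly when the cam has lowered the pad through this gap: gap 5.6 mm: at lever reading 0.7; 6.3: 0.8; 7.0: 0.9; 7.7: 1.0; 8.3: 1.1; 8.8: 1.2; over 10 mm: never. Halfway: gap 5.2 to 9.0 mm, best 7.2.
- bar_mid (a point): Aluminium clamp bar over the box, 26 mm (x) by 236 mm (y) by 14 mm thick; this point is the centre of its underside, x = +5 mm in the shaker's frame. It slides on two 12 mm steel posts at y = -100 mm (threaded, with the adjuster nut above the bar) and y = +100 mm.
- nut (a joint): Black fluted adjuster nut on the bar's right end, 42 mm across, 20 mm tall, axis upright. The reading (rad, 0 to 6.2) grows as it turns clockwise seen from above; each rad lowers the whole bar (with nut, lever and pad) by 2.5 mm. It begins at 0.4 to 1.0, always too loose, and needs about 1 to 2.8 rad more. It is stiff (0.35 N m) and stays where it is left.
- nut_grip (a point): On the nut's axis, half-way up the nut: 12 mm above the top of the bar, 10 mm under the nut's top. The 12 mm post ends up to 12 mm above the nut's top.
- lever (a joint): Red cam lever (rad). 0: fully open, leaning left past upright; 0.33: upright; 1.9: closed, flat along the bar, pointing right (shaker's -y) toward the nut. Begins at 0 to 0.25. It swings lightly (0.06 N m) and stays where left until the pad meets the box, then resists with about 0.5 N m (5 to 8 N near its tip), passes centre at 1.7 and stays shut. Push it from its left (outer) side to the right and down.
- lever_pivot (a point): On the lever's hinge axis (along the shaker's x), above the bar at y = +60 mm in the shaker's frame, 12 mm above the top of the bar.
- lever_tip (a point): Near the lever's free end, 84 mm from the pivot. The blade is 18 mm wide and 7 mm thick; its mid-plane runs 5 mm to the outer (when closed: upper) side of the pivot, so the outer face that is pushed lies 8.5 mm outside the line from the pivot.
- pad: The clamp's sprung rubber-faced pad, 24 x 110 mm, under the middle of the bar; origin at the centre of its lower face. Lowered by the lever's cam.
- specimen_pot_a: Specimen pot with yellow cap, 51 mm wide, 62 tall, on the bench left of the shaker. Leave it alone.
- specimen_pot_b: A second such specimen pot, near the first. Leave it alone.
- stain_jar: Jar of blue stain with black lid, 60 mm wide, 130 tall, right of the tall white carton. Leave it alone.
- bench_timer: White bench timer, 24x66x66 mm, on the bench right of the tall white carton. Leave it alone.

How it is judged:
By the outcome, as a careful person would: the job done as asked, in the order asked, and still so for the second after the job is handed in, with the robot touching nothing.
It also fails if it takes over 72 s, if anything falls off the work surface, if the arm or the gripper's body presses on something with over 40 N, if the wrist force passes 120 N, or if a joint passes its speed limit or range.

ROBOT

A 6-joint arm with a two-finger parallel gripper is mounted at the origin on a cart in front of the work surface, level with it; the furniture and walls round the work are solid. World frame = base frame: x ahead of the robot, y to its left, z up, the work surface at z = 0. Lengths are in m, angles in rad, forces in N, time in s.
With the tool pointing down it reaches from about 0.35 to 0.775 m from the base axis. Payload 7.3 kg.
Tool frame: the origin (TCP) lies at the very end of the fingers, on their centre line; the grasp point (between the pads) lies robot.pinch_z behind it (robot.pinch_z is the distance from the TCP to the grasp point, in m); y points along the fingers, z is the direction in which the jaws open and shut, and the axes are right-handed (so a half turn about y gives the same grasp; the last joint's range is limited). The gripper opens to 92 mm and grips with 3 to 60 N. Pads are 19 mm wide; open, the fingers measure 130 mm over their backs; the gripper's body (75 mm by 190 mm) begins 47 mm behind the grasp point.
Start: joints at [-1.465, 0.342, 1.524, -0, 1.275, -0.146], TCP at [0.131, -0.508, 0.227] pointing down, gripper open.
Joint ranges: [-2.53, 2.53], [-0.77, 2.02], [0.04, 2.7], [-1, 4.14], [0.28, 2.66], [-3.11, 3.11]. Speed limits (rad/s): [2.57, 2.57, 3.14, 3.14, 3.14, 3.14].

INTERFACE

Orientations are given as [roll, pitch, yaw] about the fixed x, y, z axes, in that order (R = Rz(yaw) Ry(pitch) Rx(roll)).
In Python, from cell import status, viewer, robot gives the robot as it stands. The module is installed in compiled form; this text tells all that it offers.
- The arm moves only by the shell command python3 -m pendant 'ROWS' [FORCE]. ROWS is JSON, a list that holds one entry, the list of rows, each a list of 7 numbers: the shift along the tool's x, y, z in cm, then the turn, a rotation vector about the tool's x, y, z in rad, then the finger opening in cm, from 0 to 9.18. A call has 1 to 20 rows; each row is the pose to reach, as a shift and turn from the pose commanded when the call began, along the tool's axes at that moment; what a row does not reach only later rows make up. A row lasts 1/10 s, in which the tool goes at most 50 mm and 8.59 degrees, less where a joint would pass 70% of its speed; a pose out of reach is approached as far as the arm can. A call with a gripper value outside its range is refused whole. The fingers move at their own pace and stop on an object; FORCE is the grip in N (left out, the last holds). Time passes only in rows, so rows that repeat a pose let the fingers close. It gives the time, the measured TCP pose, the force and the opening at its end, in the units of the state.
- status.observe(): the state, without advancing time (a new reading comes with each control period).
- viewer.read_camera(name): name is "side" or "top"; returns a dict with "image" (480x640x3 uint8, red, green, blue), "range_z" (480x640 float32, m along the optical axis (not along the pixel's ray), 0 where there is no reading), "fx", "fy", "cx", "cy" (pixels), "camera_from_world" (4x4, takes a point from world to camera coordinates). Camera axes: x right, y up, looking along -z (the intrinsics and any distortion apply to the point x, -y, -z); pixel columns grow to the right and rows downward; lengths in m; the calibration is good to about 2 mm. A picture is of the moment at which its call begins.
- robot.hand_in(): hands the job in, once; it reports no verdict.
The state is a dict: "time": time; "qpos": joint angles; "qvel": joint speeds; "joint_efforts": joint torques, N m; "tool_pos": TCP position; "tool_rot": TCP orientation; "contact_force": force on the tool from outside, world axes, zero at the start; "torque": the same for the moment, N m; "opening": finger opening in m.
Only numpy, scipy, OpenCV 4.12 (cv2) and the standard library are available. Lean on these libraries where they do the work, as an engineer would, in place of code of your own. Each camera call takes 0.05 s, during which the arm holds its last target. There are 200 camera calls.

## Working session

There is one attempt and no reset: what is moved stays moved. The work goes in short steps, Python scripts to look and compute and a shell command to move; the robot and the scene stay as the last step left them, time stands still between calls to the robot, and variables do not carry over. Pictures are saved under pics/ and viewed, about 8 in all and at most 12, crops included, and the job is handed in when it is done.

```bash
ls; mkdir -p pics; cat > h.py <<'E'
import numpy as np, cv2
from cell import status, viewer, robot
def cam(n):
    c=viewer.read_camera(n); c['n']=n; return c
def save(c,f,crop=None,s=1):
    im=c['image'][:,:,::-1]
    if crop: x0,y0,x1,y1=crop; im=im[y0:y1,x0:x1]
    cv2.imwrite(f,cv2.resize(im,None,fx=s,fy=s,interpolation=cv2.INTER_CUBIC))
def pts(c):  # world points per pixel from range
    h,w=c['range_z'].shape; v,u=np.mgrid[:h,:w]; d=c['range_z']
    X=np.stack([(u-c['cx'])/c['fx']*d,-(v-c['cy'])/c['fy']*d,-d,np.ones_like(d)],-1)
    return (X@np.linalg.inv(c['camera_from_world']).T)[...,:3]
def ray(c,u,v,z):  # pixel -> world on plane z
    M=np.linalg.inv(c['camera_from_world']); o=M[:3,3]
    d=M[:3,:3]@np.array([(u-c['cx'])/c['fx'],-(v-c['cy'])/c['fy'],-1]); return o+d*(z-o[2])/d[2]
def proj(c,p):
    q=c['camera_from_world']@np.append(p,1); return np.array([c['cx']+c['fx']*q[0]/-q[2],c['cy']-c['fy']*q[1]/-q[2]])
E
python3 - <<'E'
from h import *
for n in('top','side'):
    c=cam(n); save(c,f'pics/{n}0.png'); print(n,{k:v for k,v in c.items() if k not in('image','range_z','n')},np.linalg.inv(c['camera_from_world'])[:3,3], c['range_z'].min(),(c['range_z']==0).mean())
    np.savez(f'{n}0.npz',**c)
s=status.observe(); print(s); print(robot.pinch_z)
E
```

```text
pics
top {'fx': 594.8276198781712, 'fy': 594.8276198781712, 'cx': 311.9114428216155, 'cy': 238.16785380330475, 'camera_from_world': array([[ 2.22486705e-03, -9.99997491e-01,  2.59373408e-04,
         1.41337600e-01],
       [ 9.90161950e-01,  2.23927278e-03,  1.39908178e-01,
        -4.91148579e-01],
       [-1.39908407e-01, -5.44554154e-05,  9.90164448e-01,
        -1.44909049e+00],
       [ 0.00000000e+00,  0.00000000e+00,  0.00000000e+00,
         1.00000000e+00]])} [0.28326224 0.14235815 1.50351693] 0.0 0.0038834635416666666
side {'fx': 463.9081023037218, 'fy': 463.9081023037218, 'cx': 316.10593697696237, 'cy': 243.9791004874963, 'camera_from_world': array([[ 0.99967581,  0.00155187, -0.02541405, -0.4790207 ],
       [ 0.0198855 ,  0.57577542,  0.81736603, -0.23671549],
       [ 0.01590123, -0.81760642,  0.5755579 , -1.09062274],
       [ 0.        ,  0.        ,  0.        ,  1.        ]])} [ 0.50091485 -0.75466182  0.80902588] 0.0 0.00408203125
{'time': 0.1, 'qpos': array([-1.46502004e+00,  3.42665885e-01,  1.52489015e+00,  3.18550604e-06,
        1.27541806e+00, -1.45991636e-01]), 'qvel': array([ 0.00042175, -0.00018955, -0.00321089,  0.00045209, -0.00172997,
        0.00079899]), 'joint_efforts': array([ 1.43660036e-03, -4.32005811e+01, -2.44693959e+01,  7.19862012e-02,
        5.25501603e-02, -5.29328952e-05]), 'tool_pos': array([ 0.13077513, -0.50808563,  0.22611874]), 'tool_rot': array([-1.57216263e+00,  2.03977417e-04, -2.88982580e+00]), 'contact_force': array([-0.02284166, -0.82459885, -0.60433771]), 'torque': array([-0.03185647, -0.03335523, -0.02965685]), 'opening': 0.09182570368388758}
0.0188
```

View pics/top0.png

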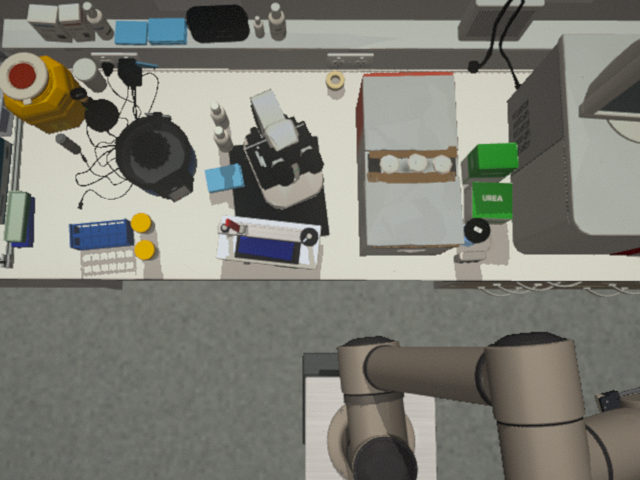

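View pics/side0.png

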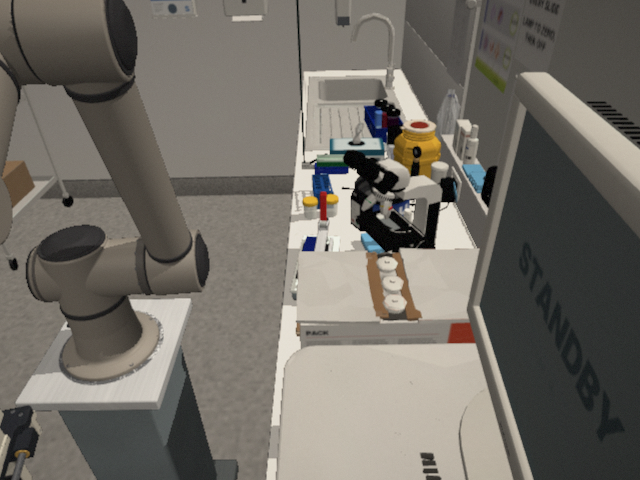

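The top view shows the shaker at about (270,243) with the lever at (230,226), the nut at (309,236), and the pots at (142,223) and (145,250). The tall carton is at (410,160), with the jar at (476,230) to its right. The side view shows only the lever tip, at about (322,205), above the carton.

```bash
python3 - <<'E'
from h import *
c=dict(np.load('top0.npz')); P=pts(c)
save(c,'pics/topcrop0.png',(205,200,335,280),6)
im=c['image']; hsv=cv2.cvtColor(im,cv2.COLOR_RGB2HSV)
def q(u,v): return np.round(P[v,u],4)
for n,(u,v) in dict(nut=(309,236),carton=(370,100),jar=(476,230),bench=(200,265),scopearm=(270,110),base=(310,220),fl=(232,260)).items(): print(n,q(u,v),im[v,u])
# height map in shaker crop
sub=P[205:272:4,212:328:5,2]*1000
print(np.round(sub).astype(int))
roi=np.zeros(im.shape[:2],bool); roi[205:275,210:330]=1
blue=roi&(hsv[...,0]>100)&(hsv[...,0]<135)&(hsv[...,1]>120)
red=roi&((hsv[...,0]<8)|(hsv[...,0]>172))&(hsv[...,1]>130)
for n,m in(('blue',blue),('red',red)):
    v,u=np.nonzero(m); print(n,m.sum(),u.min(),u.max(),v.min(),v.max(), 'P range',P[m].min(0),P[m].max(0),np.median(P[m],0))
# heights around the scope
m=(P[...,0]>0.3)&(P[...,0]<1.0)&(abs(P[...,1])<.6)
for y0 in np.arange(-.5,.5,.1):
  print(round(y0,1),[int(1000*P[...,2][m&(P[...,1]>y0)&(P[...,1]<y0+.1)&(P[...,0]>x0)&(P[...,0]<x0+.1)].max(initial=0)) for x0 in np.arange(.3,1,.1)])
E
```

```text
nut [0.4816 0.1492 0.136 ] [188 187 174]
carton [0.7731 0.0139 0.236 ] [165 169 162]
jar [ 0.4975 -0.2411  0.1296] [187 185 175]
bench [0.4263 0.426  0.0007] [211 210 196]
scopearm [0.73   0.2322 0.2888] [180 184 176]
base [ 0.5433  0.1475 -0.0031] [40 40 37]
fl [0.4349 0.3396 0.0416] [145 140 132]
[[   1    0    0   -3    2    2   -4    3    4   -1   -4   -4   33   39
    40   43   17    1    5   -1   -1   -2    5    4]
 [  -3    7    0   -5    1   -1   -2    0   -4   -1   -2   -1   -1    2
    24    4    0   -5    2    2 1504   -1    3    5]
 [  -7   -4    1   -3    0   -1    4    2    2    4   -2    6    2   -3
     4   -2    1    2    5    0   -2 1504    6   -3]
 [   1    1   39   41   48   40   -1   12    8    2    3   -1   -2    4
     1   -2    3    0    3    2    9    0    3    3]
 [  -1    4   49  213  185   38   41   38   36   46   41   36   41   42
     5    4    3    0    7    5    0   -4   -3    0]
 [  -2   -2  118  213  191  151  127   66   58   67   61   52   46   44
    48   37   43   46   43   41   39   -2   -1    3]
 [  -4  117  125  115  177  147  133  112  112  11
[... 1279 characters left out ...]
   5    0    3   -1    6   39    7   -4    6]]
blue 889 238 293 237 259 P range [0.28326224 0.14235815 0.04440129] [0.48777232 0.32083544 1.50351693] [0.46128168 0.25142664 0.07732843]
red 59 225 238 219 230 P range [0.49267361 0.31331474 0.14517714] [0.50798923 0.33458885 0.21731409] [0.49968784 0.32484575 0.20255685]
-0.5 [8, 384, 386, 555, 384, 385, 144]
-0.4 [9, 383, 385, 646, 638, 385, 302]
-0.3 [11, 137, 137, 168, 11, 274, 382]
-0.2 [9, 252, 247, 260, 245, 247, 141]
-0.1 [8, 253, 245, 262, 246, 246, 142]
-0.0 [8, 246, 246, 249, 245, 245, 141]
0.1 [8, 144, 391, 387, 189, 21, 140]
0.2 [7, 124, 389, 361, 297, 8, 266]
0.3 [8, 217, 215, 41, 139, 135, 237]
0.4 [13, 11, 138, 161, 162, 9, 238]
```

View pics/topcrop0.png

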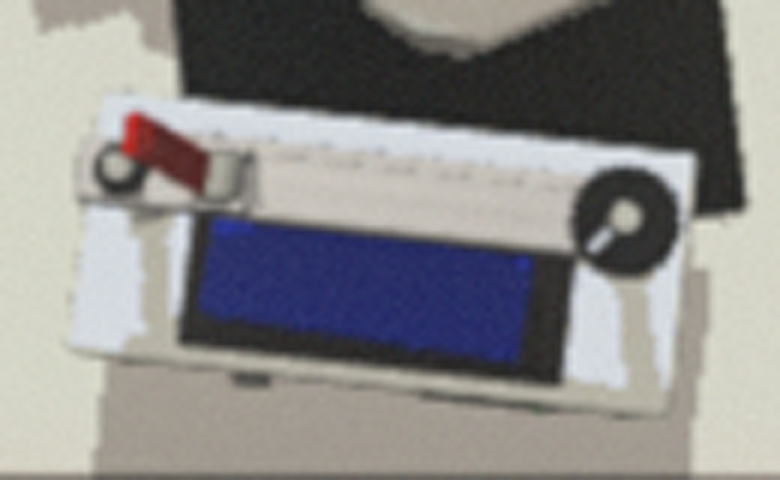

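The enlarged crop shows the platform corners at about (103,97), (695,152), (668,412) and (70,348). The nut is at (625,222) with its white mark toward the lower left. The left post is at (118,170), the lever at (165,150), and the box spans (200,220) to (530,360).

```bash
cat >> h.py <<'E'
from scipy.spatial.transform import Rotation as Ro
def T(sx,sy,psi,o):  # shaker xy -> world xy
    return np.array(o)+np.array([[np.cos(psi),-np.sin(psi)],[np.sin(psi),np.cos(psi)]])@np.array([sx,sy])
def go(p,rpy,s=None):
    s=s or status.observe(); R0=Ro.from_euler('xyz',s['tool_rot']); 
    R=Ro.from_euler('xyz',rpy)
    d=R0.inv().apply(np.array(p)-s['tool_pos'])*100; r=(R0.inv()*R).as_rotvec()
    print('shift cm',np.round(d,2),'rot',np.round(r,3),'rows>=',max(np.linalg.norm(d)/5,np.linalg.norm(r)/.15))
E
python3 - <<'E'
from h import *
c=dict(np.load('top0.npz')); P=pts(c); im=c['image']; hsv=cv2.cvtColor(im,cv2.COLOR_RGB2HSV)
f=lambda u,v,z: ray(c,205-.5+u/6,200-.5+v/6,z)[:2]
W=np.array([f(103,97,.044),f(695,152,.044),f(668,412,.044),f(70,348,.044)])
S=np.array([[48,125],[48,-125],[-62,-125],[-62,125]])/1000.
print('sizes',[np.linalg.norm(W[i]-W[(i+1)%4]) for i in range(4)])
a=S-S.mean(0); b=W-W.mean(0); psi=np.arctan2((a[:,0]*b[:,1]-a[:,1]*b[:,0]).sum(),(a*b).sum())
o=W.mean(0)-(T(*S.mean(0),psi,[0,0])); print('psi',psi,'o',o)
# shaker coords map
Q=P.copy(); d=P[...,:2]-o; Q[...,0]=d[...,0]*np.cos(psi)+d[...,1]*np.sin(psi); Q[...,1]=-d[...,0]*np.sin(psi)+d[...,1]*np.cos(psi)
def med(n,x0,x1,y0,y1,z0,z1):
    m=(Q[...,0]>x0/1e3)&(Q[...,0]<x1/1e3)&(Q[...,1]>y0/1e3)&(Q[...,1]<y1/1e3)&(Q[...,2]>z0/1e3)&(Q[...,2]<z1/1e3)
    z=Q[m][:,2]; print(n,m.sum(),'z mean',z.mean()*1e3,'+-',z.std()/len(z)**.5*1e3,'xy',Q[m].min(0)[:2]*1e3,Q[m].max(0)[:2]*1e3)
med('bar',-3,13,-60,30,100,128)
med('box',-36,-12,-50,40,62,95)
med('plat',-58,-5,90,120,30,60)
med('platR',-58,-22,-120,-90,30,60)
med('mat',-58,-46,-70,70,30,60)
for h in (.115,.133,.14): print('nut via ray',h,(lambda w:[ (w[0])*np.cos(psi)+w[1]*np.sin(psi), -w[0]*np.sin(psi)+w[1]*np.cos(psi)])(f(625,222,h)-o))
blue=(hsv[...,0]>100)&(hsv[...,0]<135)&(hsv[...,1]>120); blue[:237]=0; blue[262:]=0; blue[:,:236]=0; blue[:,296:]=0
top=blue&(Q[...,2]>.068); print('boxtop extents',np.percentile(Q[top],[1,99],axis=0)*1e3)
# obstacles in shaker frame z>0.12
m=(Q[...,2]>.12)&(Q[...,2]<.6)&(Q[...,0]>.0)&(Q[...,0]<.3)&(abs(Q[...,1])<.2)
for y0 in np.arange(-.2,.2,.04):
  k=m&(Q[...,1]>=y0)&(Q[...,1]<y0+.04)
  print('y',round(y0,2),[(int(x0*1e3),int(1e3*Q[k&(Q[...,0]>=x0)&(Q[...,0]<x0+.02)][:,2].max(initial=0))) for x0 in np.arange(.02,.2,.02)])
E
```

```text
sizes [np.float64(0.2468461457971343), np.float64(0.10861246216953906), np.float64(0.24722735942883803), np.float64(0.1053846697445211)]
psi -0.09903442253266595 o [0.48805832 0.24932893]
bar 251 z mean 112.77553131360492 +- 0.18749569913057043 xy [ -2.90834752 -59.78033653] [12.88197431 29.28252407]
box 366 z mean 77.48485552129847 +- 0.17218657656990927 xy [-35.95221347 -49.94389628] [-12.05837876  39.95268182]
plat 257 z mean 43.69164879084284 +- 0.2099624499687398 xy [-57.68795917  90.0565856 ] [ -5.15558942 119.76493563]
platR 179 z mean 44.24078452188575 +- 0.25525726028889434 xy [ -57.80777651 -119.98411056] [-22.03296445 -90.04924121]
mat 269 z mean 45.57211451541104 +- 0.24676489864824308 xy [-57.95339653 -69.09223   ] [-46.11744221  68.42297767]
nut via ray 0.115 [np.float64(0.005188263334006663), np.float64(-0.09920612409504245)]
nut via ray 0.133 [np.float64(0.0026162536286345236), np.float64(-0.09956248004292059)]
nut via ray 0.14 [np.float64(0.0016160276321009418), np.float64(-0.09970106291153989)]
boxtop extents [[-48.4941894  -60.57349829  70.32412608]
 [ -6.71434479 
[... 332 characters left out ...]
8 [(20, 0), (40, 0), (60, 386), (80, 390), (100, 381), (120, 379), (139, 360), (160, 357), (180, 357)]
y -0.04 [(20, 0), (40, 0), (60, 389), (80, 389), (100, 382), (120, 361), (139, 360), (160, 358), (180, 354)]
y 0.0 [(20, 0), (40, 0), (60, 0), (80, 183), (100, 345), (120, 353), (139, 324), (160, 351), (180, 343)]
y 0.04 [(20, 0), (40, 0), (60, 0), (80, 0), (100, 0), (120, 182), (139, 186), (160, 189), (180, 191)]
y 0.08 [(20, 0), (40, 0), (60, 0), (80, 0), (100, 0), (120, 0), (139, 0), (160, 0), (180, 0)]
y 0.12 [(20, 0), (40, 0), (60, 0), (80, 0), (100, 0), (120, 0), (139, 0), (160, 0), (180, 0)]
y 0.16 [(20, 0), (40, 0), (60, 0), (80, 0), (100, 0), (120, 0), (139, 0), (160, 0), (180, 0)]
```

```bash
cat >> h.py <<'E'
PSI=-0.099; O=np.array([0.4881,0.2493])
def sh(x,y): return T(x/1e3,y/1e3,PSI,O)      # shaker mm -> world xy
def Rt(theta,tilt=0): return Ro.from_euler('z',PSI-np.pi+theta)*Ro.from_euler('x',-np.pi/2)*Ro.from_euler('z',tilt)
def gs(x,y,z,theta=0,tilt=0,s=None):   # shaker mm, z mm
    p=np.append(sh(x,y),z/1e3); go(p,Rt(theta,tilt).as_euler('xyz'),s)
def where(s=None):
    s=s or status.observe(); d=s['tool_pos'][:2]-O; 
    print('t',s['time'],'shaker mm',np.round(1e3*np.array([d[0]*np.cos(PSI)+d[1]*np.sin(PSI),-d[0]*np.sin(PSI)+d[1]*np.cos(PSI),s['tool_pos'][2]]),1),'F',np.round(s['contact_force'],1),'q',np.round(s['qpos'],2),'open',round(s['opening']*1e3,1))
E
python3 - <<'E'
from h import *
s=status.observe(); rpy=Rt(0).as_euler('xyz')
for p in ([.27,-.30,.36],[.40,0,.36]): go(p,s['tool_rot'],s)
gs(-110,3,300,0,0,s)
c=dict(np.load('top0.npz')); P=pts(c)
m=(P[...,2]>.2)&(P[...,2]<.3)&(P[...,1]>-.2)&(P[...,1]<.06)&(P[...,0]<.9)&(P[...,0]>.35); print('carton',P[m].min(0),P[m].max(0))
m=(P[...,2]>.3)&(P[...,2]<.7)&(P[...,1]<-.2)&(P[...,0]>.35); print('instr',P[m].min(0),P[m].max(0))
E
```

```text
shift cm [-18.67 -13.36 -16.7 ] rot [0. 0. 0.] rows>= 5.678287958072746
shift cm [-38.73 -13.32 -42.52] rot [0. 0. 0.] rows>= 11.807747119912467
shift cm [-43.25  -7.29 -68.52] rot [0.001 0.351 0.   ] rows>= 16.27092917744837
carton [ 0.44445029 -0.1821347   0.20006191] [0.84308206 0.03170933 0.26260554]
instr [ 0.44853481 -0.52290047  0.30001818] [ 0.97547505 -0.22472645  0.64618734]
```

```bash
python3 -m pendant '[[[-9,-13.4,-8,0,0,0,9],[-18.7,-13.4,-16.7,0,0,0,8],[-18.7,-13.4,-16.7,0,0,0,7],[-18.7,-13.4,-16.7,0,0,0,7],[-18.7,-13.4,-16.7,0,0,0,7],[-18.7,-13.4,-16.7,0,0,0,7],[-18.7,-13.4,-16.7,0,0,0,7],[-38.7,-13.3,-42.5,0,0,0,7],[-38.7,-13.3,-42.5,0,0,0,7],[-38.7,-13.3,-42.5,0,0,0,7],[-38.7,-13.3,-42.5,0,0,0,7],[-38.7,-13.3,-42.5,0,0,0,7],[-38.7,-13.3,-42.5,0,0,0,7],[-38.7,-13.3,-42.5,0,0,0,7],[-43.2,-7.3,-68.5,0,0.351,0,7],[-43.2,-7.3,-68.5,0,0.351,0,7],[-43.2,-7.3,-68.5,0,0.351,0,7],[-43.2,-7.3,-68.5,0,0.351,0,7],[-43.2,-7.3,-68.5,0,0.351,0,7],[-43.2,-7.3,-68.5,0,0.351,0,7]]]'; python3 - <<'E'
from h import *
where(); gs(-110,3,300); gs(-75,3,58,0,.5)
E
```

```text
time: 2.1
tool_pos: [0.3781, 0.2642, 0.2982]
tool_rot: [-1.57, -0.001, 3.043]
contact_force: [0.9, -1.0, 0.6]
opening: 0.0702
t 2.1 shaker mm [-111.     3.9  298.2] F [ 0.9 -1.   0.6] q [ 0.44  0.17  1.55 -0.    1.42  2.11] open 70.2
shift cm [-0.1  -0.18  0.09] rot [-0.001  0.     0.001] rows>= 0.044355897212021975
shift cm [-3.62 24.02  0.06] rot [-0.001  0.     0.501] rows>= 4.85785580288346
```

```bash
python3 -m pendant '[[[-1,4,0,0,0,0.15,7],[-2,8,0,0,0,0.3,7],[-3,12,0,0,0,0.45,7],[-3.6,16,0,0,0,0.5,7],[-3.6,20,0,0,0,0.5,7],[-3.6,24,0.1,0,0,0.5,7],[-3.6,24,0.1,0,0,0.5,7],[-3.6,24,0.1,0,0,0.5,7]]]'; python3 - <<'E'
from h import *
where(); gs(-52,3,58,0,.5); gs(-29.5,3,58,0,.5)
c=cam('top'); save(c,'pics/a1.png',(205,190,335,290),6)
E
```

```text
time: 2.9
tool_pos: [0.4191, 0.2573, 0.0684]
tool_rot: [-1.569, 0.48, 3.039]
contact_force: [0.7, -0.2, 0.6]
opening: 0.0699
t 2.9 shaker mm [-69.4   1.2  68.4] F [ 0.7 -0.2  0.6] q [ 0.59  0.4   2.13 -0.94  0.37  3.11] open 69.9
shift cm [-1.07  1.72 -0.19] rot [-0.003 -0.003  0.02 ] rows>= 0.4068266727040794
shift cm [-3.06  2.76 -0.2 ] rot [-0.003 -0.003  0.02 ] rows>= 0.8255156010704721
```

View pics/a1.png

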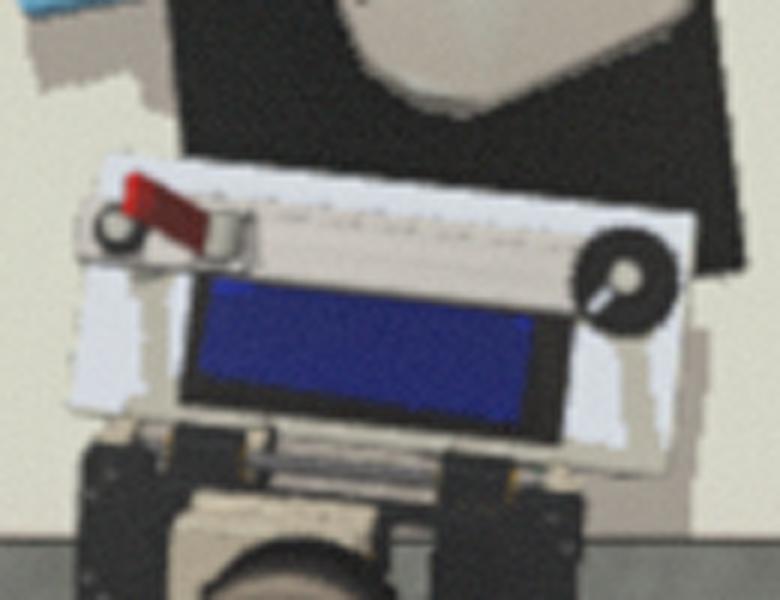

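The crop shows the open fingers in front of the box at about (210,440) and (480,450). The pose was short of its target because joints 4 and 6 are near their limits, so I'll reduce the tilt.

```bash
python3 - <<'E'
from h import *
gs(-72,8,64,0,.3)
E
python3 -m pendant '[[[0.2,0.4,-0.6,0,0,-0.08,7],[0.3,0.4,-0.6,0,0,-0.17,7],[0.3,0.4,-0.6,0,0,-0.17,7],[0.3,0.4,-0.6,0,0,-0.17,7]]]'; python3 - <<'E'
from h import *
where(); gs(-72,8,64,0,.3); gs(-58,8,58,0,.3); gs(-30,8,58,0,.3)
E
```

```text
shift cm [ 0.57  0.37 -0.61] rot [-0.001 -0.004 -0.183] rows>= 1.2218557476392475
time: 3.35
tool_pos: [0.4213, 0.2654, 0.0675]
tool_rot: [-1.576, 0.317, 3.038]
contact_force: [-0.1, -0.2, 0.9]
opening: 0.07
t 3.35 shaker mm [-68.    9.4  67.5] F [-0.1 -0.2  0.9] q [ 0.52  0.41  2.02 -0.39  0.48  2.52] open 70.0
shift cm [0.48 0.2  0.14] rot [ 0.004 -0.004 -0.017] rows>= 0.11936621991948083
shift cm [-0.66  1.21  0.14] rot [ 0.004 -0.004 -0.017] rows>= 0.2769411901786055
shift cm [-3.32  2.08  0.13] rot [ 0.004 -0.004 -0.017] rows>= 0.7841412324793698
```

```bash
python3 -m pendant '[[[0,0.5,0.1,0,0,0,7],[-0.3,1.1,0.1,0,0,0,7],[-0.7,1.2,0.1,0,0,-0.01,7],[-1,1.3,0.1,0,0,-0.01,7],[-1.3,1.42,0.1,0,0,-0.01,7],[-1.6,1.52,0.1,0,0,-0.01,7],[-1.9,1.62,0.1,0,0,-0.01,7],[-2.2,1.71,0.1,0,0,-0.01,7],[-2.5,1.81,0.1,0,0,-0.01,7],[-2.8,1.91,0.1,0,0,-0.01,7],[-3,1.98,0.1,0,0,-0.01,7],[-3,1.98,0.1,0,0,-0.01,7],[-3,1.98,0.1,0,0,-0.01,7]]]'; python3 - <<'E'
from h import *
where(); gs(-29,8,58,0,.3)
c=cam('top'); P=pts(c)
hsv=cv2.cvtColor(c['image'],cv2.COLOR_RGB2HSV)
blue=(hsv[...,0]>100)&(hsv[...,0]<135)&(hsv[...,1]>120); blue[:237]=0; blue[262:]=0; blue[:,:236]=0; blue[:,296:]=0
d=P[blue&(P[...,2]>.068)&(P[...,2]<.09)]-np.append(O,0); X=d[:,0]*np.cos(PSI)+d[:,1]*np.sin(PSI); Y=-d[:,0]*np.sin(PSI)+d[:,1]*np.cos(PSI)
for a,b in((-50,-20),(-20,20),(20,55)): k=(Y*1e3>a)&(Y*1e3<b); print('front edge x',np.percentile(X[k]*1e3,[2,5]),k.sum())
E
```

```text
time: 4.65
tool_pos: [0.4534, 0.26, 0.0548]
tool_rot: [-1.569, 0.303, 3.046]
contact_force: [-0.9, -0.2, -0.6]
opening: 0.0699
t 4.65 shaker mm [-35.6   7.2  54.8] F [-0.9 -0.2 -0.6] q [ 0.47  0.47  1.96 -0.35  0.49  2.43] open 69.9
shift cm [-0.72 -0.11 -0.08] rot [-0.001  0.004 -0.003] rows>= 0.14655297332121067
front edge x [-21.02657543 -19.18130605] 48
front edge x [-20.81836522 -20.42150001] 99
front edge x [-21.16726037 -20.28280223] 84
```

```bash
python3 -m pendant '[[[-0.2,0,0,0,0,0,7],[-0.4,0,0,0,0,0,7],[-0.5,0,0,0,0,0,7],[-0.6,0,0,0,0,0,7],[-0.6,0,0,0,0,0,7]]]'; python3 -c "
from h import *
where()"
```

```text
time: 5.2
tool_pos: [0.4577, 0.2594, 0.0559]
tool_rot: [-1.568, 0.301, 3.046]
contact_force: [-5.5, 2.2, -1.3]
opening: 0.07
t 5.2 shaker mm [-31.3   7.   55.9] F [-5.5  2.2 -1.3] q [ 0.47  0.47  1.95 -0.34  0.5   2.42] open 70.0
```

```bash
python3 -m pendant '[[[-0.1,0,0,0,0,0,7],[-0.2,0,0,0,0,0,7],[-0.2,0,0,0,0,0,7]]]'; python3 -c "
from h import *
where()"; python3 -m pendant '[[[-0.1,0,0,0,0,0,7],[-0.2,0,0,0,0,0,7],[-0.2,0,0,0,0,0,7]]]'; python3 -c "
from h import *
where()"
```

```text
time: 5.5
tool_pos: [0.4581, 0.2593, 0.0559]
tool_rot: [-1.568, 0.298, 3.046]
contact_force: [-11.0, 6.6, -1.9]
opening: 0.0699
t 5.5 shaker mm [-30.8   7.   55.9] F [-11.    6.6  -1.9] q [ 0.47  0.47  1.94 -0.34  0.5   2.41] open 69.9
time: 5.8
tool_pos: [0.4584, 0.2593, 0.0558]
tool_rot: [-1.567, 0.296, 3.045]
contact_force: [-16.9, 9.5, -1.0]
opening: 0.0698
t 5.8 shaker mm [-30.6   7.   55.8] F [-16.9   9.5  -1. ] q [ 0.47  0.47  1.94 -0.33  0.5   2.41] open 69.8
```

```bash
python3 -m pendant '[[[1.5,0,0,0,0,0,7],[4,-1.2,0,0,0,0,7],[5,-6,0,0,0,-0.1,7],[6,-10,0,0,0,-0.2,7],[7,-14,0,0,0,-0.3,7],[7,-18,0,0,0,-0.3,7],[7,-20,0,0,0,-0.3,6.5],[7,-20,0,0,0,-0.3,6.5]]]'; python3 - <<'E'
from h import *
where()
c=cam('top'); np.savez('t2.npz',**c); save(c,'pics/a2.png',(205,190,335,290),6)
P=pts(c); d=P-np.append(O,0); Q=P*1e3; Q[...,0]=1e3*(d[...,0]*np.cos(PSI)+d[...,1]*np.sin(PSI)); Q[...,1]=1e3*(-d[...,0]*np.sin(PSI)+d[...,1]*np.cos(PSI))
hsv=cv2.cvtColor(c['image'],cv2.COLOR_RGB2HSV)
blue=(hsv[...,0]>100)&(hsv[...,0]<135)&(hsv[...,1]>120)
for a,b in((-45,-20),(-20,20),(20,55)):
  k=blue&(Q[...,1]>a)&(Q[...,1]<b)&(Q[...,2]>68)&(Q[...,2]<90); print('front',np.percentile(Q[k][:,0],[3,6,97]),Q[k][:,2].mean(),k.sum())
k=(Q[...,0]>-3)&(Q[...,0]<13)&(Q[...,1]>-60)&(Q[...,1]<30)&(Q[...,2]>100)&(Q[...,2]<128); print('bar',Q[k][:,2].mean(),k.sum())
k=(np.hypot(Q[...,0]-5,Q[...,1]+100)<19)&(Q[...,2]>118); r=np.hypot(Q[...,0]-5,Q[...,1]+100); print('nut',Q[k&(r>9)][:,2].mean(),'post',Q[k&(r<5)][:,2].mean())
E
```

```text
time: 6.6
tool_pos: [0.3381, 0.2722, 0.2308]
tool_rot: [-1.573, 0.009, 3.046]
contact_force: [0.5, 0.0, -0.0]
opening: 0.0654
t 6.6 shaker mm [-151.6    8.   230.8] F [ 0.5  0.  -0. ] q [ 0.5   0.17  1.75 -0.    1.21  2.17] open 65.4
front [-22.20828701 -21.56434516  -7.48478197] 77.17731170583737 65
front [-21.97006375 -21.72613152  -7.22915791] 77.72861655967343 112
front [-21.73045727 -21.28010409  -7.08740377] 77.61960665698865 93
bar 112.94033176017147 255
nut 135.21980870849129 post 137.85424428316617
```

View pics/a2.png

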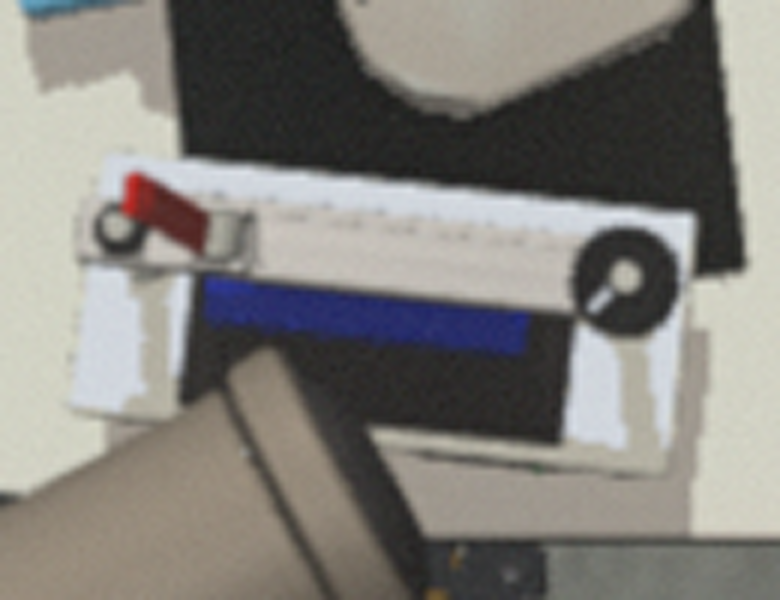

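The crop shows the box slid back under the bar. Its front edge runs from (205,320) to (525,350), level with the bar, and the depth gives x = -21.5 along its whole length, so it is home. The nut mark still points lower left.

```bash
python3 - <<'E'
from h import *
gs(3.5,-100,200,.5); gs(3.5,-100,150,.5); gs(3.5,-100,115.3,.5)
E
```

```text
shift cm [-15.5    2.99  10.8 ] rot [-0.001 -0.496 -0.006] rows>= 3.8256872978878453
shift cm [-15.47   7.99  10.8 ] rot [-0.001 -0.496 -0.006] rows>= 4.097803189820378
shift cm [-15.45  11.46  10.8 ] rot [-0.001 -0.496 -0.006] rows>= 4.411798466987305
```

```bash
python3 -m pendant '[[[-4,1,3,0,-0.14,0,7],[-8,2,6,0,-0.28,0,7],[-12,3,8.5,0,-0.42,0,7],[-15.5,3,10.8,0,-0.496,0,7],[-15.5,4,10.8,0,-0.496,0,7],[-15.5,8,10.8,0,-0.496,0,7],[-15.5,8,10.8,0,-0.496,0,7],[-15.5,8,10.8,0,-0.496,0,7]]]'; python3 - <<'E'
from h import *
where(); gs(4,-100,115.3,.5)
c=cam('top'); save(c,'pics/a3.png',(205,150,365,270),5)
E
```

```text
time: 7.45
tool_pos: [0.4799, 0.149, 0.1475]
tool_rot: [-1.569, -0.002, -2.742]
contact_force: [0.1, -0.3, 0.6]
opening: 0.0699
t 7.45 shaker mm [   1.7 -100.6  147.5] F [ 0.1 -0.3  0.6] q [ 0.15  0.38  1.7  -0.    1.06  1.32] open 69.9
shift cm [-0.23  3.22  0.05] rot [-0.002 -0.001  0.002] rows>= 0.6457958782560091
```

View pics/a3.png

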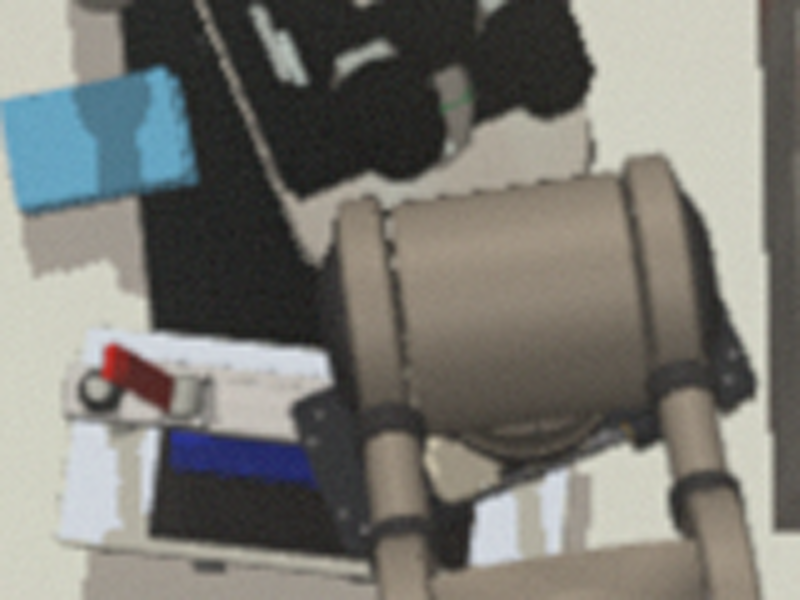

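The crop shows the wrist over the nut at about (510,300), near the black eyepieces at (390,110) and (540,50). I'll check that clearance in 3D before descending.

```bash
python3 - <<'E'
from h import *
c=cam('top'); P=pts(c); d=P-np.append(O,0); Q=P*1e3; Q[...,0]=1e3*(d[...,0]*np.cos(PSI)+d[...,1]*np.sin(PSI)); Q[...,1]=1e3*(-d[...,0]*np.sin(PSI)+d[...,1]*np.cos(PSI))
c0=dict(np.load('top0.npz')); 
im=c['image'].astype(int)
for (u,v) in [(512,200),(512,240),(360,215),(650,170),(510,300),(400,130),(410,165),(540,60),(560,110),(510,180)]:
    U,V=205+u//5,150+v//5; print((u,v),np.round(Q[V,U]))
E
```

```text
(512, 200) [ 31. -96. 498.]
(512, 240) [ 15. -97. 506.]
(360, 215) [ 20. -45. 500.]
(650, 170) [  46. -143.  498.]
(510, 300) [ -6. -99. 506.]
(400, 130) [ 84. -46. 366.]
(410, 165) [ 69. -51. 370.]
(540, 60) [112. -98. 387.]
(560, 110) [  98. -107.  365.]
(510, 180) [142. -81.  44.]
```

```bash
python3 -m pendant '[[[-0.2,1,0,0,0,0,7],[-0.2,2,0,0,0,0,7],[-0.2,3,0.05,0,0,0,7],[-0.2,3.2,0.05,0,0,0,7],[-0.2,3.2,0.05,0,0,0,4],[-0.2,3.2,0.05,0,0,0,3.5],[-0.2,3.2,0.05,0,0,0,3.5],[-0.2,3.2,0.05,0,0,0,3.5]]]' 40; python3 - <<'E'
from h import *
where()
E
```

```text
time: 8.35
tool_pos: [0.4827, 0.1502, 0.1166]
tool_rot: [-1.57, 0.002, -2.742]
contact_force: [-5.2, 18.6, 2.2]
opening: 0.0425
t 8.35 shaker mm [  4.4 -99.1 116.6] F [-5.2 18.6  2.2] q [ 0.15  0.43  1.73 -0.    0.98  1.32] open 42.5
```

```bash
python3 -m pendant '[[[0,0,-0.12,0,0,0,3.5],[0,0.03,-0.12,0,0.1,0,3.5],[0,0.06,-0.12,0,0.2,0,3.5],[0,0.09,-0.12,0,0.3,0,3.5],[0,0.11,-0.12,0,0.4,0,3.5],[0,0.13,-0.12,0,0.5,0,3.5],[0,0.14,-0.12,0,0.57,0,3.5],[0,0.14,-0.12,0,0.57,0,3.5]]]' 40; python3 - <<'E'
from h import *
where(); print(status.observe()['torque'])
E
```

```text
time: 9.15
tool_pos: [0.4824, 0.1511, 0.1152]
tool_rot: [-1.57, 0.003, 2.971]
contact_force: [-0.8, 4.5, 1.4]
opening: 0.0414
t 9.15 shaker mm [  4.  -98.3 115.2] F [-0.8  4.5  1.4] q [ 0.15  0.43  1.74 -0.    0.98  1.9 ] open 41.4
[ 0.78649799  0.31864507 -0.20310958]
```

```bash
python3 -m pendant '[[[0,0,0,0,0,0,6.5],[0,0,0,0,0,0,6.5],[0,0,0,0,-0.14,0,6.5],[0,0,0,0,-0.28,0,6.5],[0,0,0,0,-0.42,0,6.5],[0,0,0,0,-0.57,0,6.5],[0,0,0,0,-0.57,0,6.5],[0,0,0,0,-0.57,0,3.5],[0,0,0,0,-0.57,0,3.5],[0,0,0,0,-0.57,0,3.5],[0,0,0,0,-0.57,0,3.5]]]' 50; python3 - <<'E'
from h import *
where(); print(status.observe()['torque'])
E
```

```text
time: 10.25
tool_pos: [0.4822, 0.1508, 0.1149]
tool_rot: [-1.569, 0.001, -2.743]
contact_force: [-1.1, 4.2, 0.7]
opening: 0.0409
t 10.25 shaker mm [  3.9 -98.6 114.9] F [-1.1  4.2  0.7] q [ 0.15  0.43  1.74 -0.    0.98  1.33] open 40.9
[ 0.64737575  0.28647988 -0.08962904]
```

```bash
python3 -m pendant '[[[0,0.03,0,0,0.1,0,3.5],[0,0.06,0,0,0.2,0,3.5],[0,0.09,0,0,0.3,0,3.5],[0,0.11,0,0,0.4,0,3.5],[0,0.13,0,0,0.5,0,3.5],[0,0.14,0,0,0.57,0,3.5],[0,0.14,0,0,0.57,0,3.5]]]' 50; python3 - <<'E'
from h import *
where(); print(status.observe()['torque'],status.observe()['tool_rot'])
c=cam('top'); P=pts(c); d=P-np.append(O,0); Q=P*1e3; Q[...,0]=1e3*(d[...,0]*np.cos(PSI)+d[...,1]*np.sin(PSI)); Q[...,1]=1e3*(-d[...,0]*np.sin(PSI)+d[...,1]*np.cos(PSI))
k=(Q[...,0]>-3)&(Q[...,0]<13)&(Q[...,1]>-20)&(Q[...,1]<42)&(Q[...,2]>98)&(Q[...,2]<128); print('bar',Q[k][:,2].mean(),k.sum())
E
```

```text
time: 10.95
tool_pos: [0.4822, 0.1511, 0.1135]
tool_rot: [-1.57, 0.002, 2.97]
contact_force: [-2.5, 5.5, 0.5]
opening: 0.0411
t 10.95 shaker mm [  3.8 -98.3 113.5] F [-2.5  5.5  0.5] q [ 0.15  0.43  1.74 -0.    0.97  1.9 ] open 41.1
[ 0.73192133  0.22914821 -0.26353756] [-1.57014594e+00  2.22835274e-03  2.96984999e+00]
bar 110.06489280048326 96
```

```bash
python3 -m pendant '[[[0,0,0,0,0,0,6.5],[0,0,0,0,0,0,6.5],[0,0,0,0,-0.14,0,6.5],[0,0,0,0,-0.28,0,6.5],[0,0,0,0,-0.42,0,6.5],[0,0,0,0,-0.57,0,6.5],[0,0,0,0,-0.57,0,6.5],[0,0,0,0,-0.57,0,3.5],[0,0,0,0,-0.57,0,3.5],[0,0,0,0,-0.57,0,3.5],[0,0,0,0,-0.57,0,3.5],[0,0.03,0,0,-0.47,0,3.5],[0,0.06,0,0,-0.37,0,3.5],[0,0.09,0,0,-0.27,0,3.5],[0,0.11,0,0,-0.17,0,3.5],[0,0.13,0,0,-0.07,0,3.5],[0,0.14,0,0,0,0,3.5],[0,0.14,0,0,0,0,3.5]]]' 50; python3 - <<'E'
from h import *
where(); print(status.observe()['torque'],status.observe()['tool_rot'])
E
```

```text
time: 12.8
tool_pos: [0.4822, 0.1511, 0.1121]
tool_rot: [-1.57, 0.002, 2.97]
contact_force: [-1.6, 4.8, 0.7]
opening: 0.0407
t 12.8 shaker mm [  3.8 -98.3 112.1] F [-1.6  4.8  0.7] q [ 0.15  0.43  1.74 -0.    0.97  1.9 ] open 40.7
[ 0.7720071   0.30272631 -0.21363674] [-1.57018118e+00  2.24307059e-03  2.96977791e+00]
```

```bash
python3 -m pendant '[[[0,0,0,0,0,0,6.5],[0,0,0,0,0,0,6.5],[0,0,0,0,-0.14,0,6.5],[0,0,0,0,-0.28,0,6.5],[0,0,0,0,-0.42,0,6.5],[0,0,0,0,-0.57,0,6.5],[0,0,0,0,-0.57,0,6.5],[0,0,0,0,-0.57,0,3.5],[0,0,0,0,-0.57,0,3.5],[0,0,0,0,-0.57,0,3.5],[0,0,0,0,-0.57,0,3.5],[0,0.03,0,0,-0.47,0,3.5],[0,0.06,0,0,-0.37,0,3.5],[0,0.09,0,0,-0.27,0,3.5],[0,0.11,0,0,-0.17,0,3.5],[0,0.13,0,0,-0.07,0,3.5],[0,0.14,0,0,-0.02,0,3.5],[0,0.14,0,0,-0.02,0,3.5]]]' 50; python3 -m pendant '[[[0,0,0,0,0,0,6.5],[0,0,0,0,0,0,7],[0,-2,0,0,0,0,7],[0,-5,0,0,0,0,7],[2,-8,0,0,0,0,7],[6,-10,0,0,0,0,7],[10,-10,0,0,0,0,7],[13,-10,0,0,0,0,7],[13,-10,0,0,0,0,7]]]'; python3 - <<'E'
from h import *
where()
c=cam('top'); np.savez('t3.npz',**c); save(c,'pics/a4.png',(205,180,335,280),6)
P=pts(c); d=P-np.append(O,0); Q=P*1e3; Q[...,0]=1e3*(d[...,0]*np.cos(PSI)+d[...,1]*np.sin(PSI)); Q[...,1]=1e3*(-d[...,0]*np.sin(PSI)+d[...,1]*np.cos(PSI))
k=(Q[...,0]>-3)&(Q[...,0]<13)&(Q[...,1]>-60)&(Q[...,1]<30)&(Q[...,2]>95)&(Q[...,2]<125); b=Q[k][:,2].mean(); print('bar',b,k.sum())
hsv=cv2.cvtColor(c['image'],cv2.COLOR_RGB2HSV)
blue=(hsv[...,0]>100)&(hsv[...,0]<135)&(hsv[...,1]>120)
k=blue&(Q[...,0]>-20)&(Q[...,0]<-9)&(abs(Q[...,1])<60)&(Q[...,2]>60)&(Q[...,2]<90); t=Q[k][:,2].mean();print('box',t,k.sum(),'gap',b-22.5-t)
red=((hsv[...,0]<8)|(hsv[...,0]>172))&(hsv[...,1]>130)&(Q[...,2]>110)&(Q[...,2]<260)&(abs(Q[...,0])<40)&(abs(Q[...,1])<120)
print('red',red.sum(),np.percentile(Q[red],[5,50,95],axis=0)); v,u=np.nonzero(red); i=np.argsort(Q[red][:,2])[::-6]; print(np.round(Q[red][i]))
E
```

```text
time: 14.6
tool_pos: [0.4822, 0.1511, 0.1108]
tool_rot: [-1.57, 0.002, 2.99]
contact_force: [-1.3, 4.1, 0.4]
opening: 0.0411
time: 15.5
tool_pos: [0.3506, 0.1698, 0.2106]
tool_rot: [-1.568, 0.002, 2.993]
contact_force: [0.0, 0.2, 0.4]
opening: 0.07
t 15.5 shaker mm [-129.   -92.7  210.6] F [0.  0.2 0.4] q [ 0.26  0.11  1.88 -0.    1.15  1.98] open 70.0
bar 107.12489162194719 255
box 77.37357451462279 226 gap 7.251317107324397
red 66 [[ -1.10919971  66.18366363 138.41442409]
 [  4.15469452  74.64924476 185.62682992]
 [ 10.2386543   83.06825531 207.21130779]]
[[  1.  81. 209.]
 [ -1.  83. 207.]
 [ 11.  81. 204.]
 [  8.  76. 200.]
 [ 12.  79. 199.]
 [  8.  73. 189.]
 [ -0.  73. 182.]
 [  9.  71. 170.]
 [ 10.  70. 161.]
 [  2.  68. 154.]
 [ -0.  67. 142.]]
```

View pics/a4.png

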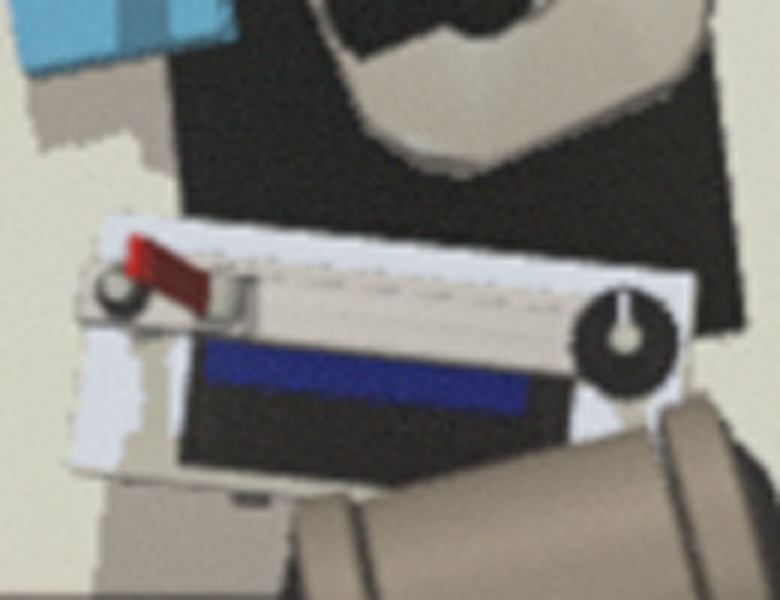

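The crop shows the nut's mark turned to (625,305), now pointing away from the robot, which fits about 2.25 rad clockwise. The bar is 5.7 mm lower and the gap measures 7.25 mm, close to the best value of 7.2. The lever is still open at (165,270). Closing the lever is next.

```bash
python3 - <<'E'
from h import *
s=status.observe()
gs(-125,60,265,0,.0,s); gs(-60,125,275,0,.2,s); gs(10,128,270,0,.2,s); gs(10,128,194,0,.2,s)
E
```

```text
shift cm [  0.56  -5.45 -15.22] rot [-0.002 -0.05  -0.004] rows>= 3.2360068086487708
shift cm [ -5.61  -6.44 -22.04] rot [-0.007 -0.049  0.196] rows>= 4.726810001197219
shift cm [-12.59  -5.91 -22.68] rot [-0.007 -0.049  0.196] rows>= 5.321535774117229
shift cm [-12.56   1.69 -22.7 ] rot [-0.007 -0.049  0.196] rows>= 5.199010188374727
```

```bash
python3 -m pendant '[[[0.2,-2,-5,0,-0.02,0,4],[0.4,-4,-10,0,-0.04,0,0],[0.6,-5.4,-15.2,0,-0.05,0,0],[-2.5,-6.2,-18.5,0,-0.05,0.1,0],[-5.6,-6.4,-22,0,-0.05,0.2,0],[-9,-6.2,-22.4,0,-0.05,0.2,0],[-12.6,-5.9,-22.7,0,-0.05,0.2,0],[-12.6,-5.9,-22.7,0,-0.05,0.2,0],[-12.6,-2,-22.7,0,-0.05,0.2,0],[-12.6,1.7,-22.7,0,-0.05,0.2,0],[-12.6,1.7,-22.7,0,-0.05,0.2,0],[-12.6,1.7,-22.7,0,-0.05,0.2,0]]]' 30; python3 - <<'E'
from h import *
where(); s=status.observe()
for phi in (0,.3,.6,.9,1.2,1.4,1.57):
    print(phi); gs(10,79-72*np.sin(phi)+8.5*np.cos(phi),121+72*np.cos(phi)+8.5*np.sin(phi),0,.2,s)
c=cam('side'); save(c,'pics/s1.png',(270,150,370,260),6)
E
```

```text
time: 16.75
tool_pos: [0.5128, 0.3754, 0.1936]
tool_rot: [-1.563, 0.203, 3.043]
contact_force: [1.1, 0.5, 0.9]
opening: 0.0005
t 16.75 shaker mm [ 12.1 127.9 193.6] F [1.1 0.5 0.9] q [ 0.58  0.49  1.4  -0.15  1.1   2.31] open 0.5
0
shift cm [0.22 0.05 4.04] rot [-0.008  0.    -0.003] rows>= 0.809825910981683
0.3
shift cm [0.23 0.14 6.21] rot [-0.008  0.    -0.003] rows>= 1.2427859342405214
0.6
shift cm [0.37 0.84 8.25] rot [-0.008  0.    -0.003] rows>= 1.6604853763069163
0.9
shift cm [0.63 2.11 9.99] rot [-0.008  0.    -0.003] rows>= 2.045868033496818
1.2
shift cm [ 0.98  3.83 11.27] rot [-0.008  0.    -0.003] rows>= 2.387889931265067
1.4
shift cm [ 1.25  5.14 11.81] rot [-0.008  0.    -0.003] rows>= 2.5874653829744276
1.57
shift cm [ 1.49  6.32 12.05] rot [-0.008  0.    -0.003] rows>= 2.7372868683284546
```

View pics/s1.png

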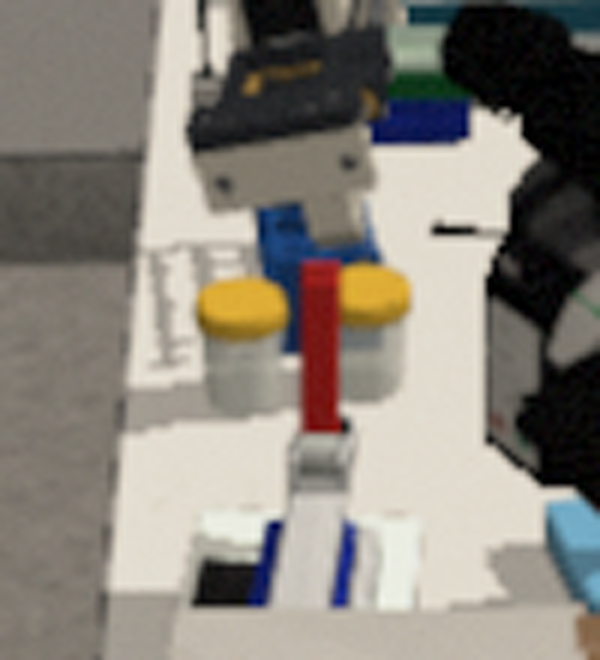

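The side crop shows the lever upright-left at (320,345). The closed fingertip is at (335,230), farther left and in line with the blade, so it can push the lever from its outer side.

```bash
python3 -m pendant '[[[0.2,0,1,0,0,0,0],[0.4,0,2,0,0,0,0],[0.4,0,3,0,0,0,0],[0.4,0.05,4,0,0,0,0],[0.4,0.05,5.1,0,0,0,0],[0.4,0.15,6.2,0,0,0,0],[0.5,0.45,7.2,0,0,0,0],[0.55,0.85,8.2,0,0,0,0],[0.7,1.4,9.2,0,0,0,0],[0.8,2.1,10,0,0,0,0],[0.8,2.1,10,0,0,0,0]]]' 30; python3 - <<'E'
from h import *
where(); s=status.observe(); print(s['torque'])
for phi in (.9,1.05,1.2,1.3,1.4,1.5,1.57): gs(8,79-72*np.sin(phi)+8.5*np.cos(phi),121+72*np.cos(phi)+8.5*np.sin(phi),0,.2,s)
c=cam('side'); P=pts(c);d=P-np.append(O,0); hsv=cv2.cvtColor(c['image'],cv2.COLOR_RGB2HSV)
red=((hsv[...,0]<8)|(hsv[...,0]>172))&(hsv[...,1]>130)&(P[...,2]>.1)&(P[...,2]<.25)&(np.hypot(d[...,0],d[...,1])<.13)
Y=1e3*(-d[...,0]*np.sin(PSI)+d[...,1]*np.cos(PSI)); print(red.sum(),'red z',np.percentile(P[red][:,2]*1e3,[2,50,98]),'y',np.percentile(Y[red],[2,50,98]))
E
```

```text
time: 17.9
tool_pos: [0.4986, 0.275, 0.1711]
tool_rot: [-1.563, 0.202, 3.042]
contact_force: [-1.4, 1.4, 5.0]
opening: 0.0004
t 17.9 shaker mm [  7.9  26.7 171.1] F [-1.4  1.4  5. ] q [ 0.43  0.39  1.63 -0.13  0.95  2.17] open 0.4
[0.16110178 0.22115218 0.02608877]
shift cm [-0.04 -0.13 -0.12] rot [-0.008 -0.001 -0.002] rows>= 0.05277298609221052
shift cm [0.13 0.68 0.58] rot [-0.008 -0.001 -0.002] rows>= 0.1809761426297452
shift cm [0.31 1.59 1.16] rot [-0.008 -0.001 -0.002] rows>= 0.39724591891528616
shift cm [0.44 2.23 1.46] rot [-0.008 -0.001 -0.002] rows>= 0.5402642689823798
shift cm [0.58 2.9  1.69] rot [-0.008 -0.001 -0.002] rows>= 0.6819332373581556
shift cm [0.72 3.59 1.86] rot [-0.008 -0.001 -0.002] rows>= 0.8218982099596376
shift cm [0.82 4.08 1.93] rot [-0.008 -0.001 -0.002] rows>= 0.9186721589912834
61 red z [135.4066986  178.63966726 190.11570115] y [-19.89499901   7.49461362  51.34535693]
```

```bash
python3 -m pendant '[[[0.1,0.7,0.6,0,0,0,0],[0.2,1.1,0.9,0,0,0,0],[0.3,1.6,1.15,0,0,0,0],[0.45,2.2,1.45,0,0,0,0],[0.55,2.9,1.7,0,0,0,0],[0.7,3.6,1.85,0,0,0,0],[0.8,4.1,1.9,0,0,0,0],[0.85,4.3,1.9,0,0,0,0],[0.85,4.4,1.9,0,0,0,0],[0.85,4.4,1.9,0,0,0,0]]]' 30; python3 - <<'E'
from h import *
where(); s=status.observe()
E
```

```text
time: 18.95
tool_pos: [0.4969, 0.2567, 0.1291]
tool_rot: [-1.563, 0.204, 3.043]
contact_force: [-8.7, -4.4, 21.5]
opening: -0.0
t 18.95 shaker mm [  8.    8.3 129.1] F [-8.7 -4.4 21.5] q [ 0.4   0.42  1.72 -0.14  0.83  2.15] open -0.0
```

```bash
python3 -m pendant '[[[0,-1,0,0,0,0,0],[0,-4,0,0,0,0,0],[2,-8,0,0,0,0,0],[6,-10,0,0,0,0,0],[10,-12,0,0,0,-0.1,0],[14,-12,0,0,0,-0.2,0],[17,-12,0,0,0,-0.2,0],[17,-12,0,0,0,-0.2,0],[17,-12,0,0,0,-0.2,0]]]'; python3 - <<'E'
from h import *
where()
c=cam('top'); save(c,'pics/a5.png',(100,170,350,290),3)
P=pts(c); d=P-np.append(O,0); Q=P*1e3; Q[...,0]=1e3*(d[...,0]*np.cos(PSI)+d[...,1]*np.sin(PSI)); Q[...,1]=1e3*(-d[...,0]*np.sin(PSI)+d[...,1]*np.cos(PSI))
hsv=cv2.cvtColor(c['image'],cv2.COLOR_RGB2HSV)
red=((hsv[...,0]<8)|(hsv[...,0]>172))&(hsv[...,1]>130)&(Q[...,2]>100)&(Q[...,2]<260)&(abs(Q[...,0])<40)&(abs(Q[...,1])<120)
print('red',red.sum(),np.percentile(Q[red],[3,50,97],axis=0)); k=red&(Q[...,1]<0); print('outer z',Q[k][:,2].mean(),Q[red&(Q[...,1]>15)][:,2].mean())
k=(Q[...,0]>-3)&(Q[...,0]<13)&(Q[...,1]>-70)&(Q[...,1]<-35)&(Q[...,2]>95)&(Q[...,2]<115); print('bar',Q[k][:,2].mean(),k.sum())
blue=(hsv[...,0]>100)&(hsv[...,0]<135)&(hsv[...,1]>120)
for a,b in((-45,-20),(-20,20),(20,55)):
  k=blue&(Q[...,1]>a)&(Q[...,1]<b)&(Q[...,2]>60)&(Q[...,2]<90); print('front',np.percentile(Q[k][:,0],[3,6]),Q[k][:,2].mean(),k.sum())
E
```

```text
time: 19.85
tool_pos: [0.3075, 0.2767, 0.2103]
tool_rot: [-1.564, 0.003, 3.043]
contact_force: [0.9, 0.1, -0.2]
opening: 0.0004
t 19.85 shaker mm [-182.5    9.4  210.3] F [ 0.9  0.1 -0.2] q [ 0.55  0.16  1.83 -0.01  1.16  2.23] open 0.4
red 236 [[ -2.85103719 -25.69835481 122.32312016]
 [  4.75396275  13.06429241 128.1249677 ]
 [ 12.29550102  51.43522197 133.17895946]]
outer z 128.25384212769399 127.56267015750272
bar 107.43268894770299 98
front [-22.43345033 -21.80089968] 77.8351027689141 61
front [-22.3233289  -22.03557298] 78.05983332248293 103
front [-21.80859619 -21.38714398] 77.45825012257217 87
```

View pics/a5.png

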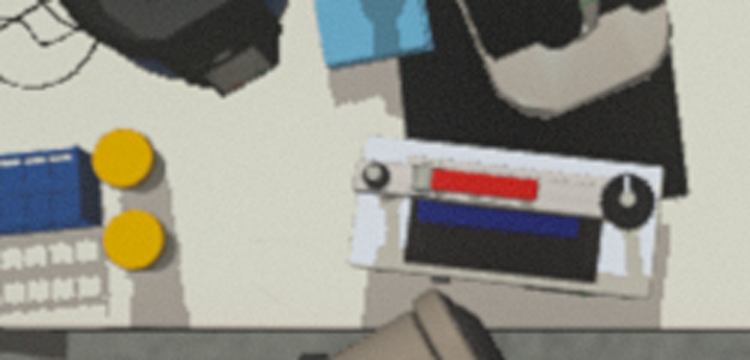

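The picture shows the red lever flat along the bar, from (430,180) to (537,190), and the nut mark unchanged at (627,185). The box is home at (497,218) and the pots are untouched at (123,158) and (134,239). The robot touches nothing, so I'm handing in.

```bash
python3 -c "
from h import *
robot.hand_in(); print(status.observe()['time'])"
```

```text
the job is handed in; nothing more can be done
the job is handed in; nothing more can be done
```

The slide box is home against the back stop, the nut is set, and the red lever is fully closed. I handed the job in at about 20 s of robot time, well under the 72 s limit.

- **Box:** I pushed its front side with two open fingers until it stopped at about 17 N. Its front edge measured about 22 mm in front of the home point along its whole length (21 mm expected), so it is home and square. It was still there after the lever was closed.
- **Nut:** I turned it about 2.26 rad clockwise in four regrips. The bar came down 5.7 mm, and the free gap measured 7.25 mm (best is 7.2).
- **Lever:** It resisted with about 5 N when I paused past halfway, and I then pushed it to its end stop at about 21 N. Its top face is level, about 128 mm above the bench at both ends, and it stayed shut after I withdrew.
- **Surroundings:** In the last picture the pots stood where they were. I did not check the jar and the timer again, but the arm stayed clear of them. The gripper was clear of everything at hand-in.

**What didn't go to plan:**
- My first push pose was tilted too far and stopped near the wrist joint limits, so I reduced the tilt before touching the box.
- The first close on the nut was about 1.5 mm off-centre and pushed sideways with about 19 N. I corrected that before turning.

No check failed at the end.

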